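Unstack the powder delivery

ROBOT

A 6-joint arm with a two-finger parallel gripper is mounted at the origin on the work surface. World frame = base frame: x ahead of the robot, y to its left, z up, the work surface at z = 0. Lengths are in m, angles in rad, forces in N, time in s.
With the tool pointing down it reaches from about 0.3 to 0.775 m from the base axis. Payload 14.6 kg.
Tool frame: the origin (TCP) lies on the centre line of the jaws, within the pads' length; the fingertips stand 19 mm ahead of it and the grasp point (between the pads) is the TCP; y points along the fingers, x is the direction in which the jaws open and shut, and the axes are right-handed (so a half turn about y gives the same grasp; the last joint's range is limited). The gripper opens to 94 mm and grips with 3 to 60 N. Pads are 16 mm wide; open, the fingers measure 119 mm over their backs; the gripper's body (75 mm by 177 mm) begins 78 mm behind the grasp point.
Start: joints at [1.266, 0.3, 1.521, -0, 1.321, -0.067], TCP at [0.13, 0.535, 0.224] pointing down, gripper open.
Joint ranges: [-3.03, 3.03], [-0.79, 2.21], [0.23, 2.52], [-1.04, 4.18], [0, 3.07], [-2.55, 2.55]. Speed limits (rad/s): [2.22, 2.22, 2.57, 3.14, 3.14, 3.14].

INTERFACE

Orientations are given as [roll, pitch, yaw] about the fixed x, y, z axes, in that order (R = Rz(yaw) Ry(pitch) Rx(roll)).
In Python, from station import get_obs, cams, workorder gives the robot as it stands.
- The arm moves only by the shell command python3 -m handwheel 'ROWS' [FORCE]. ROWS is JSON, a list of rows, each an object of numbers: "fingers": the opening, from -1 (shut) to 1 (fully open); "x", "y", "z": the shift along the tool's x, y, z in m; "spin": the turn about the tool's y in degrees. In form: [{"fingers": .., "x": .., "y": .., "z": .., "spin": ..}, ...]. A call has exactly 10 rows; each row is the pose to reach, as a shift and turn from the pose commanded when the call began, along the tool's axes at that moment; what a row does not reach only later rows make up. A row lasts 1/10 s, in which the tool goes at most 50 mm and 8.59 degrees, less where a joint would pass 70% of its speed; a pose out of reach is approached as far as the arm can. A call with a gripper value outside its range is refused whole. The fingers move at their own pace and stop on an object; FORCE is the grip in N (left out, the last holds). Time passes only in rows, so rows that repeat a pose let the fingers close, or fill a call up. It gives the time, the measured TCP pose, the force and the opening at its end, in the units of the state.
- get_obs(): the state, without advancing time (a new reading comes with each control period).
- cams.camera(name): name is "scene" or "top" or "wrist"; returns (picture, depth): 384x512x3 uint8, red, green, blue; 384x512 float32, m along the optical axis (not along the pixel's ray), 0 where there is no reading.
- cams.get_calibration(name): a dict with "fx", "fy", "cx", "cy" (pixels), "view" (4x4, takes a point from world to camera coordinates). Camera axes: x right, y down, z forward; pixel columns grow to the right and rows downward; lengths in m; the calibration is good to about 2 mm. A picture is of the moment at which its call begins: read the wrist's pose just before it. get_calibration takes no time and is no camera call; for the wrist camera it gives the pose at the moment of the call.
- workorder.hand_in(): hands the job in, once; it reports no verdict.
The state is a dict: "time_s": time; "qpos": joint angles; "joint_vel": joint speeds; "tau": joint torques, N m; "ee_pos": TCP position; "eef_rot": TCP orientation; "force": force on the tool from outside, world axes, zero at the start; "moment": the same for the moment, N m; "grip_width": finger opening in m.
Only numpy, scipy, OpenCV 4.12 (cv2) and the standard library are available. Lean on these libraries where they do the work, as an engineer would, in place of code of your own. Each camera call takes 0.05 s, during which the arm holds its last target. There are 200 camera calls.

TASK

Take the stack apart. The two white jars on top look alike, but one is full and one is empty: lift them to feel which is heavier, then stand the full jar gently in the middle of the balance's round pan and the empty one in the green dish; lay the orange case flat in the orange tray and the blue case flat in the blue tray. Keep the jars upright throughout, do not knock the balance, and leave the small amber bottle and the steel cup standing where they are.

Things in the scene. Friction and masses are not known exactly. Their poses are not given: they have to be found in the camera images.
- jar_a: closed round jar, opaque white with a grey lid that has a white disc on top, 42 mm diameter, 65 mm high, upright; origin: centre of its underside, z up. One of two jars that look alike: one is full (0.34 to 0.46 kg), the other empty (0.08 to 0.12 kg), and which is which changes from start to start and can be told only by lifting. At the start the two stand side by side on top of the orange case, centres 68 mm apart along the case's x (26 mm free between them)
- jar_b: closed round jar, opaque white with a grey lid that has a white disc on top, 42 mm diameter, 65 mm high, upright; origin: centre of its underside, z up. One of two jars that look alike: one is full (0.34 to 0.46 kg), the other empty (0.08 to 0.12 kg), and which is which changes from start to start and can be told only by lifting. At the start the two stand side by side on top of the orange case, centres 68 mm apart along the case's x (26 mm free between them)
- orange_case: closed orange plastic case, 130 mm long (its x) by 56 mm wide (its y) by 35 mm high, flat top and flat sides, about 0.3 kg; origin: centre of its underside, z up. It lies on the blue case at the start, long sides nearly parallel, and carries the two jars. Grip it across its 56 mm width
- blue_case: closed blue plastic case, 170 mm long (its x) by 68 mm wide (its y) by 40 mm high, flat top and flat sides, about 0.5 kg; origin: centre of its underside, z up. It is the bottom of the stack and lies on the bench. Grip it across its 68 mm width
- orange_tray: shallow orange tray fixed to the bench, for the orange case: inside 154 mm along its y by 80 mm along its x, floor 3 mm thick, rim 3 mm thick and 10 mm high above the bench; origin: centre of its underside, z up. The case's length goes along the tray's y, either way round
- blue_tray: shallow blue tray fixed to the bench, for the blue case: inside 194 mm along its y by 92 mm along its x, floor 3 mm thick, rim 3 mm thick and 10 mm high above the bench; origin: centre of its underside, z up. The case's length goes along the tray's y, either way round
- balance: white bench balance, fixed, 155 by 140 mm, housing 42 mm high, with a round steel pan of 100 mm diameter whose top is 52 mm above the bench; its small dark display lies on the -x side of the pan. Origin: on the bench straight below the centre of the pan, z up
- wash_dish: round green dish fixed to the bench, for the empty jar: inside diameter 74 mm, floor 4 mm thick, rim 3 mm thick and 10 mm high above the bench; origin: centre of its underside, z up
- amber_bottle: bystander: small amber bottle with black cap, 38 mm diameter, 75 mm high, loose, beyond the stack as seen from the robot; origin: centre of its underside. Not to be moved
- steel_cup: bystander: empty open steel cup, 52 mm diameter at the rim, 60 mm high, loose, beyond the stack; origin: centre of its underside. Not to be moved
Not all that is in view belongs to the job. Of the things shaped like the blue_case, the blue one is meant.

How it is judged:
By the outcome, as a careful person would: the job done as asked, in the order asked, and still so for the second after the job is handed in, with the robot touching nothing.
It also fails if it takes over 112 s, if anything falls off the work surface, if the arm or the gripper's body presses on something with over 40 N, if the wrist force passes 120 N, or if a joint passes its speed limit or range.

## Working session

There is one attempt and no reset: what is moved stays moved. The work goes in short steps, Python scripts to look and compute and a shell command to move; the robot and the scene stay as the last step left them, time stands still between calls to the robot, and variables do not carry over. Pictures are saved under pics/ and viewed, about 12 in all and at most 16, crops included, and the job is handed in when it is done.

```bash
ls; mkdir -p pics; cat > h.py <<'E'
import numpy as np,cv2,json
from station import get_obs,cams,workorder
def snap(n,f,crop=None,s=1):
    p,d=cams.camera(n); c=cams.get_calibration(n)
    np.savez('last_%s.npz'%n,p=p,d=d,view=c['view'],K=[c['fx'],c['fy'],c['cx'],c['cy']])
    save(p,f,crop,s)
    return p,d
def save(p,f,crop=None,s=1):
    q=p if crop is None else p[crop[1]:crop[3],crop[0]:crop[2]]
    q=cv2.resize(q,None,fx=s,fy=s,interpolation=cv2.INTER_CUBIC)
    cv2.imwrite('pics/'+f,q[:,:,::-1])
def cloud(n):
    z=np.load('last_%s.npz'%n); fx,fy,cx,cy=z['K']; d=z['d']
    v,u=np.indices(d.shape)
    P=np.stack([(u-cx)/fx*d,(v-cy)/fy*d,d],-1)
    V=z['view']; W=(P-V[:3,3])@V[:3,:3]
    W[d==0]=np.nan
    return z['p'],W
E
python3 - <<'E'
from h import *
o=get_obs();print({k:np.round(v,3) for k,v in o.items()})
snap('top','top0.png',s=1.5);snap('scene','scene0.png',s=1.5)
for n in('top','scene','wrist'):
    c=cams.get_calibration(n);print(n,c['fx'],c['cx'],c['cy'],np.round(np.array(c['view']),3).tolist())
E
```

```text
pics
{'time_s': np.float64(0.0), 'qpos': array([ 1.266,  0.3  ,  1.522, -0.   ,  1.321, -0.067]), 'joint_vel': array([ 0.001,  0.   , -0.002, -0.001, -0.002, -0.   ]), 'tau': array([ 2.0000e-03, -5.3181e+01, -3.5273e+01,  7.1000e-02,  2.4000e-02,
       -0.0000e+00]), 'ee_pos': array([0.129, 0.534, 0.224]), 'eef_rot': array([-1.571e+00,  1.000e-03,  1.333e+00]), 'force': array([ 0.052, -1.006, -0.337]), 'moment': array([ 0.007,  0.062, -0.018]), 'grip_width': np.float64(0.094)}
top 381.65123726623335 256.79880182627676 200.26724240539605 [[0.012, -1.0, -0.019, 0.066], [-0.995, -0.01, -0.099, 0.55], [0.099, 0.021, -0.995, 1.036], [0.0, 0.0, 0.0, 1.0]]
scene 384.8329689488852 252.17808358996265 189.95765630364363 [[-0.663, 0.748, 0.005, 0.321], [0.482, 0.433, -0.762, -0.237], [-0.572, -0.503, -0.648, 1.473], [0.0, 0.0, 0.0, 1.0]]
wrist 273.62203389938065 257.3767508971878 189.37948486987818 [[0.236, 0.972, -0.001, -0.55], [0.937, -0.227, 0.267, -0.028], [0.259, -0.064, -0.964, 0.391], [0.0, 0.0, 0.0, 1.0]]
```

View pics/top0.png

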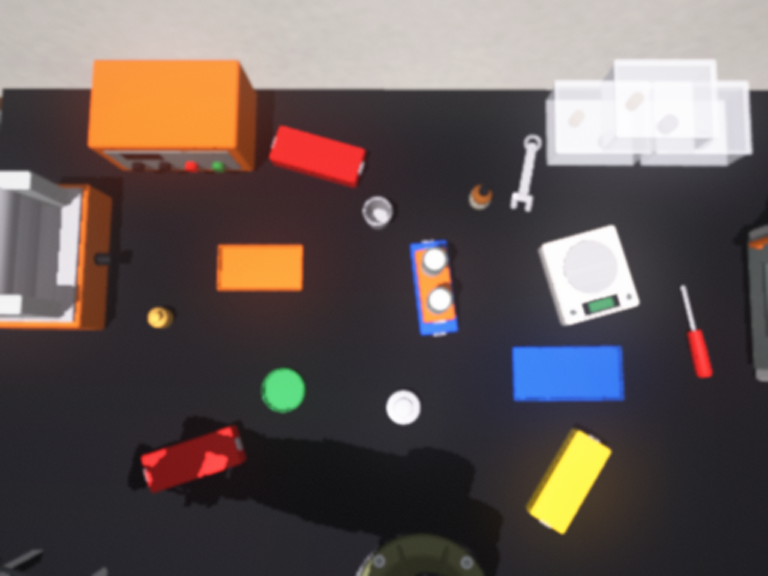

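View pics/scene0.png

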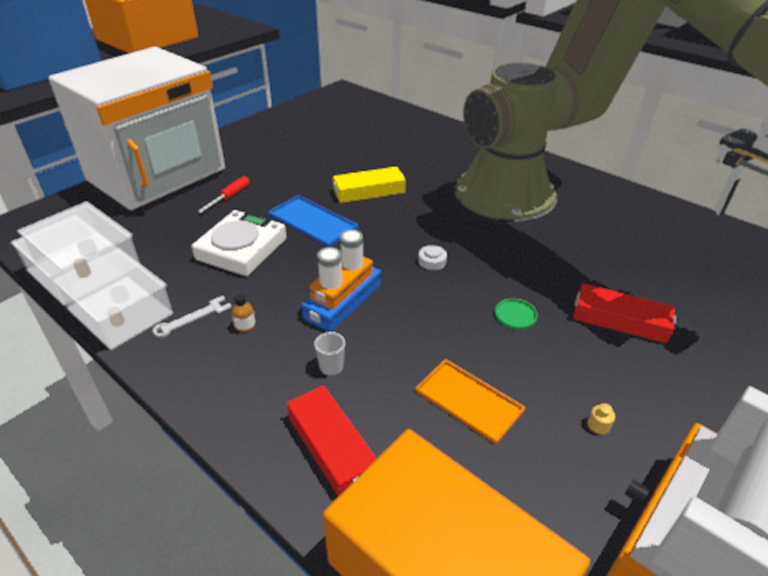

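Top view (1.5x px): stack near (435,287) with jars at (434,260) and (440,299). Orange tray at (260,267), dish (283,390), pan (591,266), blue tray (568,373), cup (378,212), bottle (480,197). Next I measure these from the depth.

```bash
python3 - <<'E'
from h import *
p,W=cloud('top'); hsv=cv2.cvtColor(p,cv2.COLOR_RGB2HSV)
H,S,V=[hsv[...,i].astype(int) for i in range(3)]
def reg(name,x0,y0,x1,y1,cond,rect=False):
    m=np.zeros(H.shape,bool); m[int(y0/1.5):int(y1/1.5),int(x0/1.5):int(x1/1.5)]=1
    m&=cond&np.isfinite(W[...,0])
    q=W[m]
    r=cv2.minAreaRect(q[:,:2].astype(np.float32)) 
    (c,rad)=cv2.minEnclosingCircle(q[:,:2].astype(np.float32))
    print(name,len(q),'med',np.round(np.median(q,0),4),'rect',np.round(r[0],4),np.round(r[1],4),round(r[2],1),'circ',np.round(c,4),round(rad,4))
sat=S>120
Z=np.nan_to_num(W[...,2],nan=-1)
reg('jars far',405,230,470,282,(Z>.125))
reg('jars near',405,280,470,325,(Z>.125))
reg('orange top',400,220,475,345,sat&(H<20)&(Z>.06)&(Z<.09))
reg('blue',400,220,475,345,sat&(H>95)&(H<125)&(Z>.03)&(Z<.06))
reg('otray',205,235,315,300,sat&(H<25))
reg('btray',505,335,635,410,sat&(H>95)&(H<125))
reg('dish',255,360,315,420,sat&(H>40)&(H<90))
reg('pan',555,230,625,300,(Z>.047))
reg('bal',530,220,645,330,(Z>.03))
reg('cup',355,190,400,235,(Z>.04))
reg('bottle',460,175,500,215,(Z>.03))
print(np.round(W[110:120,150,:],3)[0])
E
```

```text
jars far 230 med [ 0.6074 -0.0096  0.1393] rect [ 0.6079 -0.0097] [0.0407 0.0403] 0.7 circ [ 0.608  -0.0093] 0.0211
jars near 229 med [ 0.5399 -0.0174  0.1398] rect [ 0.5399 -0.0175] [0.0399 0.04  ] 89.0 circ [ 0.5406 -0.0183] 0.0212
orange top 410 med [ 0.5733 -0.0086  0.0741] rect [ 0.5737 -0.0155] [0.1249 0.0542] 7.7 circ [ 0.5737 -0.0143] 0.0662
blue 348 med [ 0.5154 -0.0029  0.0387] rect [ 0.5742 -0.0148] [0.1698 0.0681] 7.3 circ [ 0.5743 -0.0147] 0.0901
otray 1944 med [0.6137 0.3156 0.002 ] rect [0.6146 0.3167] [0.0949 0.1725] 0.4 circ [0.615 0.315] 0.0957
btray 2852 med [ 0.4191 -0.2685  0.0018] rect [ 0.4195 -0.2699] [0.1037 0.2135] 0.7 circ [ 0.4193 -0.2693] 0.1146
dish 702 med [0.381  0.2631 0.003 ] rect [0.3818 0.2647] [0.0813 0.0831] 0.7 circ [0.3816 0.2646] 0.0428
pan 1020 med [ 0.6119 -0.2985  0.051 ] rect [ 0.6131 -0.2985] [0.097  0.0985] 0.3 circ [ 0.6091 -0.2946] 0.0554
bal 2838 med [ 0.5978 -0.2974  0.0426] rect [ 0.6008 -0.3017] [0.1552 0.141 ] 16.3 circ [ 0.6003 -0.302 ] 0.101
cup 119 med [0.7202 0.0901 0.0559] rect [0.711  0.0898] [0.0498 0.0492] 45.1 circ [0.7114 0.0899] 0.026
bottle 161 med [ 0.7431 -0.1001  0.05  ] rect [ 0.7461 -0.1016] [0.0378 0.0339] 62.4 circ [ 0.7472 -0.1024] 0.0193
[0.798 0.375 0.052]
```

```bash
cat >> h.py <<'E'
def go(x,y,z,yaw):
    "print shift/spin from the present measured pose to a world TCP target (yaw of jaw axis, deg)"
    from scipy.spatial.transform import Rotation as Ro
    o=get_obs(); r=np.array(o['eef_rot']); R=Ro.from_euler('xyz',r).as_matrix()
    d=R.T@(np.array([x,y,z])-o['ee_pos'])
    s=-(yaw-np.degrees(r[2])+180)%360-180 if False else -((yaw-np.degrees(r[2])+180)%360-180)
    print('t',round(float(o['time_s']),2),'pos',np.round(o['ee_pos'],4),'rot',np.round(np.degrees(r),1),'grip',round(float(o['grip_width']),4),'F',np.round(o['force'],2))
    print('-> x %.4f y %.4f z %.4f spin %.1f'%(*d,s))
E
cat > g.py <<'E'
import sys
from h import *
go(*map(float,sys.argv[1:5]))
E
python3 -m handwheel '[{"fingers":1,"x":-0.44,"y":0,"z":-0.53,"spin":-21},{"fingers":1,"x":-0.44,"y":0,"z":-0.53,"spin":-21},{"fingers":1,"x":-0.44,"y":0,"z":-0.53,"spin":-21},{"fingers":1,"x":-0.44,"y":0,"z":-0.53,"spin":-21},{"fingers":1,"x":-0.44,"y":0,"z":-0.53,"spin":-21},{"fingers":1,"x":-0.44,"y":0,"z":-0.53,"spin":-21},{"fingers":1,"x":-0.44,"y":0,"z":-0.53,"spin":-21},{"fingers":1,"x":-0.44,"y":0,"z":-0.53,"spin":-21},{"fingers":1,"x":-0.44,"y":0,"z":-0.53,"spin":-21},{"fingers":1,"x":-0.44,"y":0,"z":-0.53,"spin":-21}]' 25
python3 g.py 0.540 -0.0177 0.224 97.5
```

```text
time_s: 1.1
ee_pos: [0.4259, 0.1357, 0.2245]
eef_rot: [-1.571, -0.0, 1.699]
force: [1.3, 1.0, 0.8]
grip_width: 0.094
t 1.1 pos [0.4259 0.1357 0.2245] rot [-90.   -0.   97.4] grip 0.094 F [1.29 1.   0.75]
-> x -0.1668 y 0.0005 z -0.0934 spin -0.1
```

```bash
python3 -m handwheel '[{"fingers":1,"x":-0.04,"y":0,"z":-0.02,"spin":0},{"fingers":1,"x":-0.08,"y":0,"z":-0.045,"spin":0},{"fingers":1,"x":-0.12,"y":0,"z":-0.065,"spin":0},{"fingers":1,"x":-0.145,"y":0,"z":-0.08,"spin":0},{"fingers":1,"x":-0.16,"y":0,"z":-0.09,"spin":0},{"fingers":1,"x":-0.16,"y":0,"z":-0.09,"spin":0},{"fingers":1,"x":-0.16,"y":0,"z":-0.09,"spin":0},{"fingers":1,"x":-0.16,"y":0,"z":-0.09,"spin":0},{"fingers":1,"x":-0.16,"y":0,"z":-0.09,"spin":0},{"fingers":1,"x":-0.16,"y":0,"z":-0.09,"spin":0}]'
python3 g.py 0.540 -0.0177 0.107 97.5; python3 - <<'E'
from h import *
snap('wrist','w1.png',s=1.5)
E
```

```text
time_s: 2.1
ee_pos: [0.5348, -0.0088, 0.2247]
eef_rot: [-1.571, 0.0, 1.7]
force: [-0.5, -0.6, 0.2]
grip_width: 0.0938
t 2.1 pos [ 0.5348 -0.0088  0.2247] rot [-90.    0.   97.4] grip 0.0938 F [-0.53 -0.61  0.23]
-> x -0.0095 y 0.1177 z -0.0040 spin -0.1
```

View pics/w1.png

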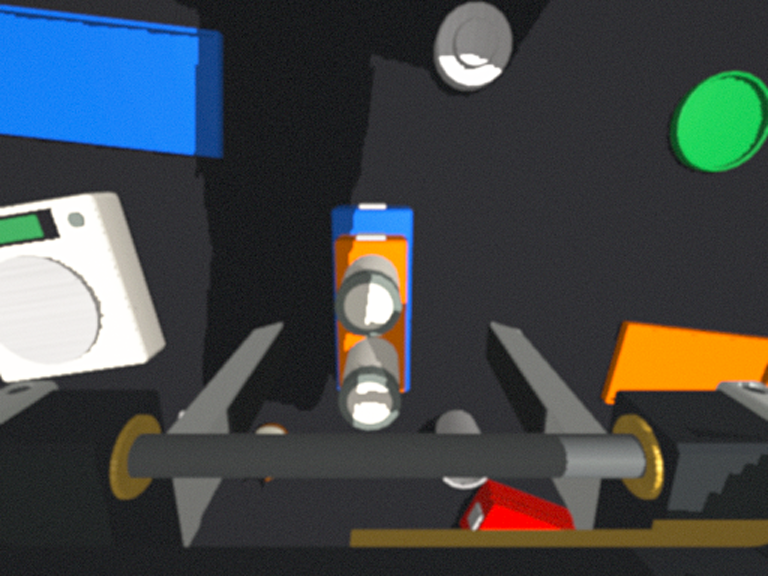

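Wrist view (1.5x px): near jar at (368,300), far jar at (368,397), finger centre about column 386. That agrees with the computed -9.5 mm shift, so I descend and grip.

```bash
python3 -m handwheel '[{"fingers":1,"x":-0.0095,"y":0.01,"z":-0.004,"spin":0},{"fingers":1,"x":-0.0095,"y":0.03,"z":-0.004,"spin":0},{"fingers":1,"x":-0.0095,"y":0.055,"z":-0.004,"spin":0},{"fingers":1,"x":-0.0095,"y":0.08,"z":-0.004,"spin":0},{"fingers":1,"x":-0.0095,"y":0.10,"z":-0.004,"spin":0},{"fingers":1,"x":-0.0095,"y":0.112,"z":-0.004,"spin":0},{"fingers":1,"x":-0.0095,"y":0.117,"z":-0.004,"spin":0},{"fingers":1,"x":-0.0095,"y":0.117,"z":-0.004,"spin":0},{"fingers":1,"x":-0.0095,"y":0.117,"z":-0.004,"spin":0},{"fingers":1,"x":-0.0095,"y":0.117,"z":-0.004,"spin":0}]'
python3 g.py 0.540 -0.0177 0.107 97.5
python3 -m handwheel '[{"fingers":0.2},{"fingers":0},{"fingers":-0.1},{"fingers":-0.15},{"fingers":-0.2},{"fingers":-0.3},{"fingers":-0.5},{"fingers":-0.5},{"fingers":-0.5},{"fingers":-0.5}]' 25
python3 g.py 0.540 -0.0177 0.107 97.5
```

```text
time_s: 3.15
ee_pos: [0.5406, -0.0184, 0.1083]
eef_rot: [-1.572, 0.0, 1.7]
force: [0.8, -0.6, 0.1]
grip_width: 0.0943
t 3.15 pos [ 0.5406 -0.0184  0.1083] rot [-90.1   0.   97.4] grip 0.0943 F [ 0.78 -0.59  0.12]
-> x 0.0008 y 0.0013 z 0.0005 spin -0.1
t 3.15 pos [ 0.5406 -0.0184  0.1083] rot [-90.1   0.   97.4] grip 0.0943 F [ 0.78 -0.59  0.12]
-> x 0.0008 y 0.0013 z 0.0005 spin -0.1validation failed for argument at $[0]...
```

```bash

python3 -m handwheel '[{"fingers":0.2,"x":0,"y":0,"z":0,"spin":0},{"fingers":0,"x":0,"y":0,"z":0,"spin":0},{"fingers":-0.1,"x":0,"y":0,"z":0,"spin":0},{"fingers":-0.2,"x":0,"y":0,"z":0,"spin":0},{"fingers":-0.5,"x":0,"y":0,"z":0,"spin":0},{"fingers":-0.5,"x":0,"y":0,"z":0,"spin":0},{"fingers":-0.5,"x":0,"y":0,"z":0,"spin":0},{"fingers":-0.5,"x":0,"y":0,"z":0,"spin":0},{"fingers":-0.5,"x":0,"y":0,"z":0,"spin":0},{"fingers":-0.5,"x":0,"y":0,"z":0,"spin":0}]' 25
python3 g.py 0.540 -0.0177 0.107 97.5
```

```text
time_s: 4.15
ee_pos: [0.5402, -0.0183, 0.1075]
eef_rot: [-1.571, 0.0, 1.7]
force: [-0.1, -0.7, -0.3]
grip_width: 0.0419
t 4.15 pos [ 0.5402 -0.0183  0.1075] rot [-90.    0.   97.4] grip 0.0419 F [-0.1  -0.74 -0.28]
-> x 0.0006 y 0.0005 z 0.0001 spin -0.1
```

```bash
cat > fz.py <<'E'
from h import *
L=[]
for i in range(8): cams.camera('wrist'); L.append(get_obs()['force'])
print('mean F',np.round(np.mean(L,0),2),'sd',np.round(np.std(L,0),2))
E
python3 -m handwheel '[{"fingers":-0.5,"x":0,"y":-0.003,"z":0,"spin":0},{"fingers":-0.5,"x":0,"y":-0.012,"z":0,"spin":0},{"fingers":-0.5,"x":0,"y":-0.027,"z":0,"spin":0},{"fingers":-0.5,"x":0,"y":-0.045,"z":0,"spin":0},{"fingers":-0.5,"x":0,"y":-0.06,"z":0,"spin":0},{"fingers":-0.5,"x":0,"y":-0.07,"z":0,"spin":0},{"fingers":-0.5,"x":0,"y":-0.075,"z":0,"spin":0},{"fingers":-0.5,"x":0,"y":-0.075,"z":0,"spin":0},{"fingers":-0.5,"x":0,"y":-0.075,"z":0,"spin":0},{"fingers":-0.5,"x":0,"y":-0.075,"z":0,"spin":0}]'
python3 fz.py; python3 g.py 0.54 -.0177 .2 97.5
```

```text
time_s: 5.15
ee_pos: [0.5399, -0.0183, 0.1818]
eef_rot: [-1.57, -0.0, 1.7]
force: [0.4, -0.7, -1.1]
grip_width: 0.0418
mean F [ 0.07 -0.04 -1.2 ] sd [0.42 0.41 0.44]
t 5.55 pos [ 0.5401 -0.0183  0.1824] rot [-90.   -0.   97.4] grip 0.042 F [-0.54 -0.52 -1.76]
-> x 0.0006 y -0.0176 z 0.0001 spin -0.1
```

About 1.2 N, so this is the empty jar. I put it back, slide the open jaws along the line to the far jar (the full one), and grip that.

```bash

python3 -m handwheel '[{"fingers":-0.5,"x":0,"y":0.007,"z":0,"spin":0},{"fingers":-0.5,"x":0,"y":0.02,"z":0,"spin":0},{"fingers":-0.5,"x":0,"y":0.037,"z":0,"spin":0},{"fingers":-0.5,"x":0,"y":0.053,"z":0,"spin":0},{"fingers":-0.5,"x":0,"y":0.064,"z":0,"spin":0},{"fingers":-0.5,"x":0,"y":0.069,"z":0,"spin":0},{"fingers":-0.5,"x":0,"y":0.072,"z":0,"spin":0},{"fingers":-0.5,"x":0,"y":0.074,"z":0,"spin":0},{"fingers":-0.5,"x":0,"y":0.075,"z":0,"spin":0},{"fingers":-0.5,"x":0,"y":0.075,"z":0,"spin":0}]'
python3 -m handwheel '[{"fingers":-0.1,"x":0,"y":0,"z":0,"spin":0},{"fingers":0.0,"x":0,"y":0,"z":0,"spin":0},{"fingers":0.2,"x":0,"y":0,"z":0,"spin":0},{"fingers":0.5,"x":0,"y":0,"z":0,"spin":0},{"fingers":1,"x":0,"y":0,"z":0,"spin":0},{"fingers":1,"x":0,"y":0,"z":0,"spin":0},{"fingers":1,"x":0,"y":0,"z":0,"spin":0},{"fingers":1,"x":0,"y":0,"z":0,"spin":0},{"fingers":1,"x":0,"y":0,"z":0,"spin":0},{"fingers":1,"x":0,"y":0,"z":0,"spin":0}]'
python3 g.py 0.6077 -0.0094 .107 97.5
```

```text
time_s: 6.55
ee_pos: [0.5403, -0.0183, 0.1077]
eef_rot: [-1.571, 0.0, 1.7]
force: [-0.0, 0.2, -1.4]
grip_width: 0.0414
time_s: 7.55
ee_pos: [0.5402, -0.0183, 0.1075]
eef_rot: [-1.571, 0.0, 1.699]
force: [-0.5, 0.0, -0.4]
grip_width: 0.0941
t 7.55 pos [ 0.5402 -0.0183  0.1075] rot [-90.    0.   97.4] grip 0.0941 F [-0.54  0.02 -0.35]
-> x 0.0002 y 0.0005 z -0.0681 spin -0.1
```

```bash

python3 -m handwheel '[{"fingers":1,"x":0,"y":0,"z":-0.01,"spin":0},{"fingers":1,"x":0,"y":0,"z":-0.025,"spin":0},{"fingers":1,"x":0,"y":0,"z":-0.045,"spin":0},{"fingers":1,"x":0,"y":0,"z":-0.06,"spin":0},{"fingers":1,"x":0,"y":0,"z":-0.068,"spin":0},{"fingers":1,"x":0,"y":0,"z":-0.068,"spin":0},{"fingers":1,"x":0,"y":0,"z":-0.068,"spin":0},{"fingers":0.3,"x":0,"y":0,"z":-0.068,"spin":0},{"fingers":0.1,"x":0,"y":0,"z":-0.068,"spin":0},{"fingers":0,"x":0,"y":0,"z":-0.068,"spin":0}]'
python3 -m handwheel '[{"fingers":-0.2,"x":0,"y":0,"z":0,"spin":0},{"fingers":-0.5,"x":0,"y":0,"z":0,"spin":0},{"fingers":-0.5,"x":0,"y":0,"z":0,"spin":0},{"fingers":-0.5,"x":0,"y":0,"z":0,"spin":0},{"fingers":-0.5,"x":0,"y":-0.003,"z":0,"spin":0},{"fingers":-0.5,"x":0,"y":-0.012,"z":0,"spin":0},{"fingers":-0.5,"x":0,"y":-0.027,"z":0,"spin":0},{"fingers":-0.5,"x":0,"y":-0.042,"z":0,"spin":0},{"fingers":-0.5,"x":0,"y":-0.057,"z":0,"spin":0},{"fingers":-0.5,"x":0,"y":-0.07,"z":0,"spin":0}]' 30
python3 -m handwheel '[{"fingers":-0.5,"x":0,"y":-0.012,"z":0,"spin":0},{"fingers":-0.5,"x":0,"y":-0.022,"z":0,"spin":0},{"fingers":-0.5,"x":0,"y":-0.03,"z":0,"spin":0},{"fingers":-0.5,"x":0,"y":-0.03,"z":0,"spin":0},{"fingers":-0.5,"x":0,"y":-0.03,"z":0,"spin":0},{"fingers":-0.5,"x":0,"y":-0.03,"z":0,"spin":0},{"fingers":-0.5,"x":0,"y":-0.03,"z":0,"spin":0},{"fingers":-0.5,"x":0,"y":-0.03,"z":0,"spin":0},{"fingers":-0.5,"x":0,"y":-0.03,"z":0,"spin":0},{"fingers":-0.5,"x":0,"y":-0.03,"z":0,"spin":0}]'
python3 fz.py; python3 g.py .612 -.2985 .205 75
python3 - <<'E'
from h import *
p,W=cloud('top')
# pan centre: bright steel disc pixels by height
m=np.nan_to_num(W[...,2])>.0485; n=np.zeros_like(m); n[145:215,360:428]=1; m&=n
k,l,st,c=cv2.connectedComponentsWithStats(m.astype(np.uint8)); i=1+np.argmax(st[1:,4]); q=W[l==i]
print(st[i],q[:,:2].min(0),q[:,:2].max(0),q[:,:2].mean(0))
E
```

```text
time_s: 8.55
ee_pos: [0.6074, -0.0097, 0.1077]
eef_rot: [-1.571, 0.0, 1.699]
force: [0.3, 0.3, 0.3]
grip_width: 0.0738
time_s: 9.55
ee_pos: [0.6078, -0.0096, 0.1795]
eef_rot: [-1.572, 0.0, 1.7]
force: [0.2, 0.1, -3.8]
grip_width: 0.0412
time_s: 10.55
ee_pos: [0.6076, -0.0096, 0.2074]
eef_rot: [-1.571, 0.0, 1.699]
force: [0.5, -0.3, -3.7]
grip_width: 0.0417
mean F [-0.17 -0.2  -3.59] sd [0.2  0.44 0.36]
t 10.95 pos [ 0.6076 -0.0096  0.2075] rot [-90.   -0.   97.4] grip 0.0417 F [-0.14 -0.63 -4.1 ]
-> x -0.2871 y 0.0025 z 0.0327 spin 22.4
[375 160  37  36 938] [ 0.56449306 -0.34772502] [ 0.66163605 -0.2493365 ] [ 0.6126051  -0.29850831]
```

3.6 N confirms the full jar. I carry it over the pan.

```bash

python3 -m handwheel '[{"fingers":-0.5,"x":-0.006,"y":0,"z":0,"spin":0},{"fingers":-0.5,"x":-0.022,"y":0,"z":0.002,"spin":2},{"fingers":-0.5,"x":-0.047,"y":0,"z":0.005,"spin":4},{"fingers":-0.5,"x":-0.08,"y":0,"z":0.009,"spin":7},{"fingers":-0.5,"x":-0.115,"y":0,"z":0.013,"spin":10},{"fingers":-0.5,"x":-0.15,"y":0,"z":0.017,"spin":13},{"fingers":-0.5,"x":-0.185,"y":0,"z":0.021,"spin":16},{"fingers":-0.5,"x":-0.218,"y":0,"z":0.025,"spin":18},{"fingers":-0.5,"x":-0.245,"y":0,"z":0.028,"spin":20},{"fingers":-0.5,"x":-0.265,"y":0,"z":0.03,"spin":22}]'
python3 -m handwheel '[{"fingers":-0.5,"x":-0.012,"y":0,"z":-0.001,"spin":0},{"fingers":-0.5,"x":-0.019,"y":0,"z":-0.003,"spin":0},{"fingers":-0.5,"x":-0.019,"y":0.006,"z":-0.004,"spin":0},{"fingers":-0.5,"x":-0.019,"y":0.016,"z":-0.004,"spin":0},{"fingers":-0.5,"x":-0.019,"y":0.03,"z":-0.004,"spin":0},{"fingers":-0.5,"x":-0.019,"y":0.045,"z":-0.004,"spin":0},{"fingers":-0.5,"x":-0.019,"y":0.06,"z":-0.004,"spin":0},{"fingers":-0.5,"x":-0.019,"y":0.07,"z":-0.004,"spin":0},{"fingers":-0.5,"x":-0.019,"y":0.076,"z":-0.004,"spin":0},{"fingers":-0.5,"x":-0.019,"y":0.08,"z":-0.004,"spin":0}]'
python3 g.py .6125 -.2985 .0855 75
```

```text
time_s: 11.95
ee_pos: [0.611, -0.2795, 0.2073]
eef_rot: [-1.571, 0.0, 1.31]
force: [-0.3, -0.4, -3.3]
grip_width: 0.0414
time_s: 12.95
ee_pos: [0.6109, -0.2956, 0.1269]
eef_rot: [-1.571, -0.0, 1.316]
force: [-0.1, 0.5, -3.9]
grip_width: 0.0414
t 12.95 pos [ 0.6109 -0.2956  0.1269] rot [-90.   -0.   75.4] grip 0.0414 F [-0.07  0.48 -3.88]
-> x -0.0024 y 0.0414 z -0.0022 spin 0.4
```

```bash

python3 -m handwheel '[{"fingers":-0.5,"x":-0.0024,"y":0.006,"z":-0.002,"spin":0},{"fingers":-0.5,"x":-0.0024,"y":0.015,"z":-0.002,"spin":0},{"fingers":-0.5,"x":-0.0024,"y":0.024,"z":-0.002,"spin":0},{"fingers":-0.5,"x":-0.0024,"y":0.031,"z":-0.002,"spin":0},{"fingers":-0.5,"x":-0.0024,"y":0.035,"z":-0.002,"spin":0},{"fingers":-0.5,"x":-0.0024,"y":0.037,"z":-0.002,"spin":0},{"fingers":-0.5,"x":-0.0024,"y":0.0385,"z":-0.002,"spin":0},{"fingers":-0.5,"x":-0.0024,"y":0.0395,"z":-0.002,"spin":0},{"fingers":-0.5,"x":-0.0024,"y":0.0405,"z":-0.002,"spin":0},{"fingers":-0.5,"x":-0.0024,"y":0.041,"z":-0.002,"spin":0}]'
python3 - <<'E'
from h import *
snap('scene','s2.png',(110,110,270,230),5)
E
python3 fz.py;python3 g.py .6125 -.2985 .0845 75
```

```text
time_s: 13.95
ee_pos: [0.6123, -0.2985, 0.0866]
eef_rot: [-1.571, 0.0, 1.316]
force: [-0.0, -0.4, -4.1]
grip_width: 0.0419
mean F [ 0.2  -0.02 -3.74] sd [0.47 0.38 0.4 ]
t 14.4 pos [ 0.6123 -0.2985  0.0865] rot [-90.    0.   75.4] grip 0.0416 F [-0.5   0.01 -3.55]
-> x 0.0001 y 0.0020 z -0.0002 spin 0.4
```

View pics/s2.png

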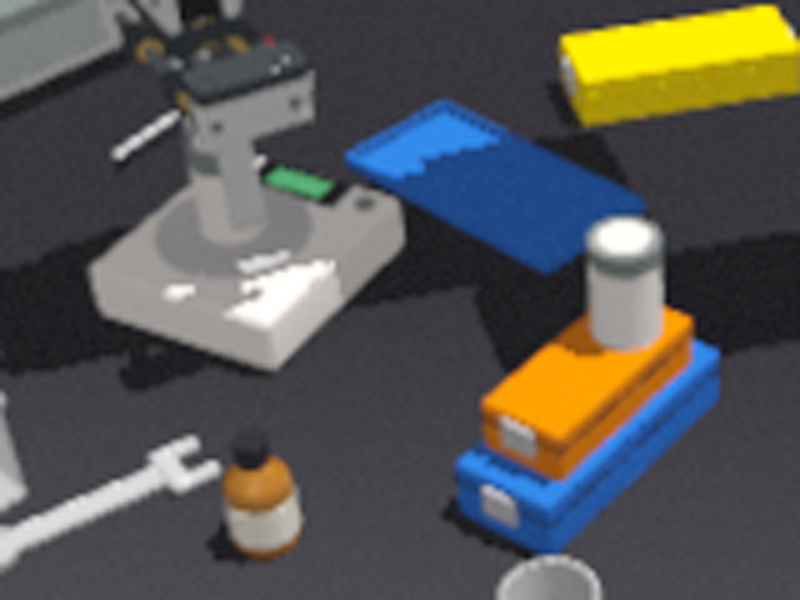

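The jar is held centred over the pan (crop about (235,235)) and the empty one still stands on the orange case at (625,285). I lower by 0.5 mm steps until the weight comes off.

```bash

python3 -m handwheel '[{"fingers":-0.5,"x":0,"y":0.0004,"z":0,"spin":0},{"fingers":-0.5,"x":0,"y":0.0008,"z":0,"spin":0},{"fingers":-0.5,"x":0,"y":0.0012,"z":0,"spin":0},{"fingers":-0.5,"x":0,"y":0.0016,"z":0,"spin":0},{"fingers":-0.5,"x":0,"y":0.002,"z":0,"spin":0},{"fingers":-0.5,"x":0,"y":0.002,"z":0,"spin":0},{"fingers":-0.5,"x":0,"y":0.002,"z":0,"spin":0},{"fingers":-0.5,"x":0,"y":0.002,"z":0,"spin":0},{"fingers":-0.5,"x":0,"y":0.002,"z":0,"spin":0},{"fingers":-0.5,"x":0,"y":0.002,"z":0,"spin":0}]'
python3 fz.py
```

```text
time_s: 15.4
ee_pos: [0.6123, -0.2985, 0.0846]
eef_rot: [-1.571, 0.0, 1.316]
force: [0.0, 0.1, -2.4]
grip_width: 0.0417
mean F [-0.26  0.37 -1.78] sd [0.66 0.53 0.86]
```

```bash

python3 -m handwheel '[{"fingers":-0.5,"x":0,"y":0.0002,"z":0,"spin":0},{"fingers":-0.5,"x":0,"y":0.0004,"z":0,"spin":0},{"fingers":-0.5,"x":0,"y":0.0004,"z":0,"spin":0},{"fingers":-0.11,"x":0,"y":0.0004,"z":0,"spin":0},{"fingers":-0.05,"x":0,"y":0.0004,"z":0,"spin":0},{"fingers":0.1,"x":0,"y":0.0004,"z":0,"spin":0},{"fingers":0.4,"x":0,"y":0.0004,"z":0,"spin":0},{"fingers":1,"x":0,"y":0.0004,"z":0,"spin":0},{"fingers":1,"x":0,"y":0.0004,"z":0,"spin":0},{"fingers":1,"x":0,"y":0.0004,"z":0,"spin":0}]' 15
python3 -m handwheel '[{"fingers":1,"x":0,"y":0,"z":0,"spin":0},{"fingers":1,"x":0,"y":0,"z":0,"spin":0},{"fingers":1,"x":0,"y":-0.015,"z":0,"spin":0},{"fingers":1,"x":0,"y":-0.04,"z":0,"spin":0},{"fingers":1,"x":0,"y":-0.07,"z":0,"spin":0},{"fingers":1,"x":0,"y":-0.1,"z":0,"spin":0},{"fingers":1,"x":0,"y":-0.12,"z":0,"spin":0},{"fingers":1,"x":0,"y":-0.12,"z":0,"spin":0},{"fingers":1,"x":0,"y":-0.12,"z":0,"spin":0},{"fingers":1,"x":0,"y":-0.12,"z":0,"spin":0}]'
python3 - <<'E'
from h import *
snap('wrist','w3.png')
E
python3 g.py .540 -.0183 .2045 97.4
```

```text
time_s: 16.8
ee_pos: [0.6123, -0.2984, 0.084]
eef_rot: [-1.571, -0.0, 1.316]
force: [0.0, 1.2, 0.5]
grip_width: 0.08
time_s: 17.8
ee_pos: [0.6119, -0.2982, 0.2028]
eef_rot: [-1.569, -0.001, 1.316]
force: [0.5, 0.0, -1.0]
grip_width: 0.0941
t 17.85 pos [ 0.6119 -0.2983  0.2027] rot [-89.9  -0.   75.4] grip 0.0939 F [-0.02 -0.31  0.07]
-> x 0.2528 y -0.0014 z 0.1402 spin -22.0
```

View pics/w3.png

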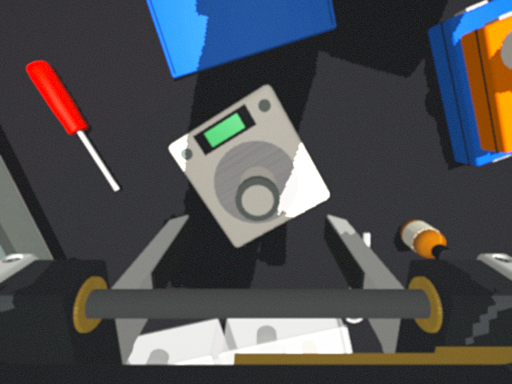

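The jar stands upright on the pan (258,197). The jaws are clear, so I go back for the empty jar.

```bash

python3 -m handwheel '[{"fingers":1,"x":0.03,"y":0,"z":0.017,"spin":-3},{"fingers":1,"x":0.065,"y":0,"z":0.036,"spin":-6},{"fingers":1,"x":0.1,"y":0,"z":0.055,"spin":-9},{"fingers":1,"x":0.14,"y":0,"z":0.078,"spin":-12},{"fingers":1,"x":0.18,"y":0,"z":0.1,"spin":-15},{"fingers":1,"x":0.215,"y":0,"z":0.119,"spin":-18},{"fingers":1,"x":0.24,"y":0,"z":0.133,"spin":-20},{"fingers":1,"x":0.253,"y":0,"z":0.14,"spin":-22},{"fingers":1,"x":0.253,"y":0,"z":0.14,"spin":-22},{"fingers":1,"x":0.253,"y":0,"z":0.14,"spin":-22}]'
python3 g.py .540 -.0183 .1075 97.4
```

```text
time_s: 18.85
ee_pos: [0.5409, -0.0191, 0.2038]
eef_rot: [-1.57, 0.0, 1.699]
force: [0.4, 0.7, 0.6]
grip_width: 0.0942
t 18.85 pos [ 0.5409 -0.0191  0.2038] rot [-90.    0.   97.3] grip 0.0942 F [0.36 0.72 0.64]
-> x 0.0009 y 0.0963 z 0.0008 spin -0.1
```

```bash

python3 -m handwheel '[{"fingers":1,"x":0,"y":0.01,"z":0,"spin":0},{"fingers":1,"x":0,"y":0.03,"z":0,"spin":0},{"fingers":1,"x":0,"y":0.055,"z":0,"spin":0},{"fingers":1,"x":0,"y":0.078,"z":0,"spin":0},{"fingers":1,"x":0,"y":0.09,"z":0,"spin":0},{"fingers":1,"x":0,"y":0.0963,"z":0,"spin":0},{"fingers":1,"x":0,"y":0.0963,"z":0,"spin":0},{"fingers":0.3,"x":0,"y":0.0963,"z":0,"spin":0},{"fingers":0.1,"x":0,"y":0.0963,"z":0,"spin":0},{"fingers":-0.05,"x":0,"y":0.0963,"z":0,"spin":0}]'
python3 -m handwheel '[{"fingers":-0.2,"x":0,"y":0,"z":0,"spin":0},{"fingers":-0.5,"x":0,"y":0,"z":0,"spin":0},{"fingers":-0.5,"x":0,"y":0,"z":0,"spin":0},{"fingers":-0.5,"x":0,"y":0,"z":0,"spin":0},{"fingers":-0.5,"x":0,"y":-0.003,"z":0,"spin":0},{"fingers":-0.5,"x":0,"y":-0.012,"z":0,"spin":0},{"fingers":-0.5,"x":0,"y":-0.027,"z":0,"spin":0},{"fingers":-0.5,"x":0,"y":-0.045,"z":0,"spin":0},{"fingers":-0.5,"x":0,"y":-0.06,"z":0,"spin":0},{"fingers":-0.5,"x":0,"y":-0.07,"z":0,"spin":0}]' 25
python3 g.py .3818 .2646 .1775 80
```

```text
time_s: 19.85
ee_pos: [0.541, -0.0183, 0.1085]
eef_rot: [-1.572, 0.0, 1.7]
force: [0.8, -0.4, -0.2]
grip_width: 0.0731
time_s: 20.85
ee_pos: [0.541, -0.0183, 0.1795]
eef_rot: [-1.572, 0.0, 1.7]
force: [-0.7, 0.3, -1.5]
grip_width: 0.0421
t 20.85 pos [ 0.541  -0.0183  0.1795] rot [-90.1   0.   97.4] grip 0.0421 F [-0.71  0.31 -1.5 ]
-> x 0.3010 y 0.0017 z 0.1215 spin 17.4
```

```bash

python3 -m handwheel '[{"fingers":-0.5,"x":0.01,"y":-0.01,"z":0.004,"spin":0},{"fingers":-0.5,"x":0.03,"y":-0.01,"z":0.012,"spin":2},{"fingers":-0.5,"x":0.06,"y":-0.01,"z":0.024,"spin":4},{"fingers":-0.5,"x":0.095,"y":-0.01,"z":0.038,"spin":6},{"fingers":-0.5,"x":0.13,"y":-0.01,"z":0.052,"spin":8},{"fingers":-0.5,"x":0.165,"y":-0.01,"z":0.066,"spin":10},{"fingers":-0.5,"x":0.2,"y":-0.01,"z":0.08,"spin":12},{"fingers":-0.5,"x":0.235,"y":-0.01,"z":0.095,"spin":14},{"fingers":-0.5,"x":0.265,"y":-0.01,"z":0.107,"spin":16},{"fingers":-0.5,"x":0.285,"y":-0.01,"z":0.115,"spin":17}]'
python3 -m handwheel '[{"fingers":-0.5,"x":0.008,"y":0.01,"z":0.003,"spin":0},{"fingers":-0.5,"x":0.014,"y":0.03,"z":0.003,"spin":0},{"fingers":-0.5,"x":0.0165,"y":0.055,"z":0.002,"spin":0},{"fingers":-0.5,"x":0.0165,"y":0.08,"z":0.002,"spin":0},{"fingers":-0.5,"x":0.0165,"y":0.1,"z":0.002,"spin":0},{"fingers":-0.5,"x":0.0165,"y":0.115,"z":0.002,"spin":0},{"fingers":-0.5,"x":0.0165,"y":0.125,"z":0.002,"spin":0},{"fingers":-0.5,"x":0.0165,"y":0.13,"z":0.002,"spin":0},{"fingers":-0.5,"x":0.0165,"y":0.13,"z":0.002,"spin":0},{"fingers":-0.5,"x":0.0165,"y":0.13,"z":0.002,"spin":0}]'
python3 g.py .3818 .2646 .0395 80
```

```text
time_s: 21.85
ee_pos: [0.3882, 0.2513, 0.1879]
eef_rot: [-1.57, -0.0, 1.403]
force: [0.4, -0.4, -1.8]
grip_width: 0.0414
time_s: 22.85
ee_pos: [0.3911, 0.2663, 0.0583]
eef_rot: [-1.571, -0.0, 1.403]
force: [0.1, -0.1, -1.0]
grip_width: 0.0414
t 22.85 pos [0.3911 0.2663 0.0583] rot [-90.   -0.   80.4] grip 0.0414 F [ 0.09 -0.14 -0.98]
-> x -0.0032 y 0.0187 z 0.0089 spin 0.4
```

```bash

python3 -m handwheel '[{"fingers":-0.5,"x":-0.0015,"y":0,"z":0.004,"spin":0},{"fingers":-0.5,"x":-0.003,"y":0,"z":0.009,"spin":0},{"fingers":-0.5,"x":-0.003,"y":0.004,"z":0.009,"spin":0},{"fingers":-0.5,"x":-0.003,"y":0.009,"z":0.009,"spin":0},{"fingers":-0.5,"x":-0.003,"y":0.014,"z":0.009,"spin":0},{"fingers":-0.5,"x":-0.003,"y":0.017,"z":0.009,"spin":0},{"fingers":-0.5,"x":-0.003,"y":0.018,"z":0.009,"spin":0},{"fingers":-0.5,"x":-0.003,"y":0.019,"z":0.009,"spin":0},{"fingers":-0.5,"x":-0.003,"y":0.02,"z":0.009,"spin":0},{"fingers":-0.5,"x":-0.003,"y":0.02,"z":0.009,"spin":0}]'
python3 fz.py; python3 g.py .3818 .2646 .0365 80
```

```text
time_s: 23.85
ee_pos: [0.3815, 0.2647, 0.0377]
eef_rot: [-1.571, 0.0, 1.403]
force: [-0.8, 0.6, -2.4]
grip_width: 0.0416
mean F [-0.13  0.04 -1.33] sd [0.55 0.47 0.4 ]
t 24.25 pos [0.3815 0.2647 0.0378] rot [-90.   -0.   80.4] grip 0.0419 F [-0.49  0.32 -1.12]
-> x -0.0001 y 0.0013 z -0.0003 spin 0.4
```

```bash

python3 -m handwheel '[{"fingers":-0.5,"x":0,"y":0.0003,"z":0,"spin":0},{"fingers":-0.5,"x":0,"y":0.0006,"z":0,"spin":0},{"fingers":-0.5,"x":0,"y":0.0009,"z":0,"spin":0},{"fingers":-0.5,"x":0,"y":0.0012,"z":0,"spin":0},{"fingers":-0.5,"x":0,"y":0.0014,"z":0,"spin":0},{"fingers":-0.5,"x":0,"y":0.0014,"z":0,"spin":0},{"fingers":-0.5,"x":0,"y":0.0014,"z":0,"spin":0},{"fingers":-0.5,"x":0,"y":0.0014,"z":0,"spin":0},{"fingers":-0.5,"x":0,"y":0.0014,"z":0,"spin":0},{"fingers":-0.5,"x":0,"y":0.0014,"z":0,"spin":0}]'
python3 fz.py
```

```text
time_s: 25.25
ee_pos: [0.3815, 0.2647, 0.0368]
eef_rot: [-1.571, -0.0, 1.403]
force: [-2.4, -2.5, 7.1]
grip_width: 0.0417
mean F [-2.91 -1.93  6.88] sd [0.48 0.5  0.54]
```

```bash

python3 -m handwheel '[{"fingers":-0.5,"x":0,"y":-0.0003,"z":0,"spin":0},{"fingers":-0.5,"x":0,"y":-0.0006,"z":0,"spin":0},{"fingers":-0.5,"x":0,"y":-0.0006,"z":0,"spin":0},{"fingers":-0.11,"x":0,"y":-0.0006,"z":0,"spin":0},{"fingers":-0.05,"x":0,"y":-0.0006,"z":0,"spin":0},{"fingers":0.1,"x":0,"y":-0.0006,"z":0,"spin":0},{"fingers":0.4,"x":0,"y":-0.0006,"z":0,"spin":0},{"fingers":1,"x":0,"y":-0.0006,"z":0,"spin":0},{"fingers":1,"x":0,"y":-0.0006,"z":0,"spin":0},{"fingers":1,"x":0,"y":-0.0006,"z":0,"spin":0}]' 15
python3 -m handwheel '[{"fingers":1,"x":0,"y":0,"z":0,"spin":0},{"fingers":1,"x":0,"y":0,"z":0,"spin":0},{"fingers":1,"x":0,"y":-0.015,"z":0,"spin":0},{"fingers":1,"x":0,"y":-0.04,"z":0,"spin":0},{"fingers":1,"x":0,"y":-0.08,"z":0,"spin":0},{"fingers":1,"x":0,"y":-0.12,"z":0,"spin":0},{"fingers":1,"x":0,"y":-0.15,"z":0,"spin":0},{"fingers":1,"x":0,"y":-0.15,"z":0,"spin":0},{"fingers":1,"x":0,"y":-0.15,"z":0,"spin":0},{"fingers":1,"x":0,"y":-0.15,"z":0,"spin":0}]'
python3 - <<'E'
from h import *
snap('wrist','w4.png')
snap('top','t4.png',(120,130,440,300),2.5)
p,W=cloud('top'); Z=np.nan_to_num(W[...,2],nan=-1)
for n,b,lo,hi in(('dishjar',(165,230,215,285),.06,.08),('panjar',(350,135,440,225),.1,.13)):
    m=np.zeros(Z.shape,bool);m[b[1]:b[3],b[0]:b[2]]=1;m&=(Z>lo)&(Z<hi);q=W[m];
    if len(q):print(n,len(q),q.mean(0),(q.max(0)-q.min(0)))
hsv=cv2.cvtColor(p,cv2.COLOR_RGB2HSV);H,S=hsv[...,0],hsv[...,1]
for n,lo,hi,c in(('orange',.06,.09,H<20),('blue',.03,.06,(H>95)&(H<125))):
    m=np.zeros(Z.shape,bool);m[146:230,266:317]=1;m&=(Z>lo)&(Z<hi)&c&(S>100);q=W[m]
    print(n,len(q),cv2.minAreaRect(q[:,:2].astype(np.float32)),np.median(q[:,2]))
E
python3 g.py .574 -.0155 .19 97.5
```

```text
time_s: 26.65
ee_pos: [0.3815, 0.2647, 0.037]
eef_rot: [-1.571, -0.0, 1.403]
force: [0.1, -0.1, -0.0]
grip_width: 0.0802
time_s: 27.65
ee_pos: [0.381, 0.2645, 0.1858]
eef_rot: [-1.569, 0.001, 1.403]
force: [0.3, 0.5, -1.0]
grip_width: 0.0938
dishjar 36 [0.39722084 0.2655182  0.06827801] [0.01049427 0.02631239 0.01109117]
panjar 246 [ 0.61178146 -0.29505044  0.11541151] [0.04076836 0.04234505 0.02041584]
orange 968 ((0.5751253366470337, -0.015102926641702652), (0.12872432172298431, 0.054819900542497635), 7.561163902282715) 0.07367686184099234
blue 356 ((0.574476420879364, -0.01455860584974289), (0.1707214117050171, 0.06795435398817062), 7.499056339263916) 0.03891019083683386
t 27.75 pos [0.3811 0.2645 0.1858] rot [-89.9   0.1  80.4] grip 0.0943 F [-0.46 -0.33  0.26]
-> x -0.2438 y -0.0042 z -0.2370 spin -17.1
```

View pics/w4.png

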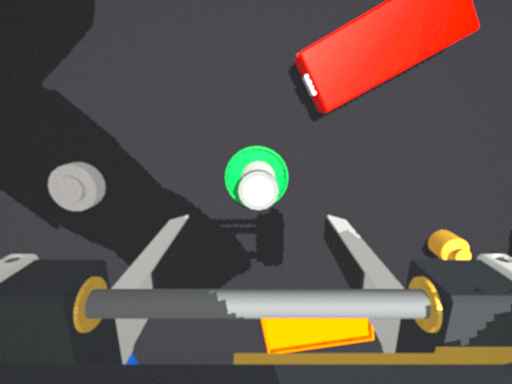

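View pics/t4.png

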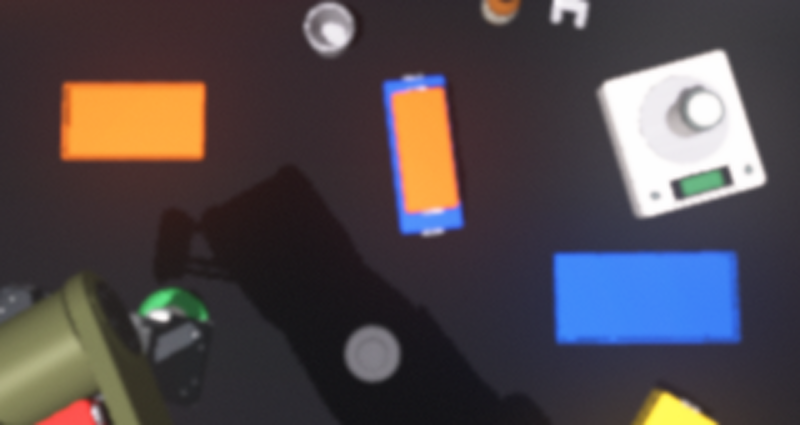

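Both jars are standing: the empty one in the dish (258,188 in the wrist view), the full one on the pan. Next is the orange case at (0.575,-0.015), 7.5°.

```bash

python3 -m handwheel '[{"fingers":1,"x":-0.02,"y":0,"z":-0.02,"spin":-2},{"fingers":1,"x":-0.05,"y":0,"z":-0.05,"spin":-4},{"fingers":1,"x":-0.08,"y":0,"z":-0.08,"spin":-6},{"fingers":1,"x":-0.11,"y":0,"z":-0.11,"spin":-8},{"fingers":1,"x":-0.14,"y":0,"z":-0.14,"spin":-10},{"fingers":1,"x":-0.17,"y":0,"z":-0.168,"spin":-12},{"fingers":1,"x":-0.2,"y":0,"z":-0.197,"spin":-14},{"fingers":1,"x":-0.225,"y":0,"z":-0.22,"spin":-16},{"fingers":1,"x":-0.238,"y":0,"z":-0.233,"spin":-17.1},{"fingers":1,"x":-0.2438,"y":0,"z":-0.237,"spin":-17.1}]'
python3 -m handwheel '[{"fingers":1,"x":0,"y":0,"z":0,"spin":0},{"fingers":1,"x":0,"y":0,"z":0,"spin":0},{"fingers":1,"x":0,"y":0.01,"z":0,"spin":0},{"fingers":1,"x":0,"y":0.03,"z":0,"spin":0},{"fingers":1,"x":0,"y":0.05,"z":0,"spin":0},{"fingers":1,"x":0,"y":0.065,"z":0,"spin":0},{"fingers":1,"x":0,"y":0.07,"z":0,"spin":0},{"fingers":1,"x":0,"y":0.07,"z":0,"spin":0},{"fingers":1,"x":0,"y":0.07,"z":0,"spin":0},{"fingers":1,"x":0,"y":0.07,"z":0,"spin":0}]'
python3 g.py .5748 -.0151 .064 97.5
```

```text
time_s: 28.75
ee_pos: [0.5747, -0.0167, 0.1857]
eef_rot: [-1.569, -0.0, 1.7]
force: [-0.7, 0.1, 0.3]
grip_width: 0.0938
time_s: 29.75
ee_pos: [0.5747, -0.0152, 0.1178]
eef_rot: [-1.572, 0.0, 1.701]
force: [0.4, 0.3, -0.3]
grip_width: 0.0943
t 29.75 pos [ 0.5747 -0.0152  0.1178] rot [-90.1   0.   97.5] grip 0.0943 F [ 0.43  0.31 -0.27]
-> x 0.0001 y 0.0538 z -0.0001 spin -0.0
```

```bash

python3 -m handwheel '[{"fingers":1,"x":0,"y":0.008,"z":0,"spin":0},{"fingers":1,"x":0,"y":0.022,"z":0,"spin":0},{"fingers":1,"x":0,"y":0.038,"z":0,"spin":0},{"fingers":1,"x":0,"y":0.048,"z":0,"spin":0},{"fingers":1,"x":0,"y":0.053,"z":0,"spin":0},{"fingers":1,"x":0,"y":0.053,"z":0,"spin":0},{"fingers":1,"x":0,"y":0.053,"z":0,"spin":0},{"fingers":0.5,"x":0,"y":0.053,"z":0,"spin":0},{"fingers":0.3,"x":0,"y":0.053,"z":0,"spin":0},{"fingers":0.2,"x":0,"y":0.053,"z":0,"spin":0}]' 40
python3 -m handwheel '[{"fingers":0,"x":0,"y":0,"z":0,"spin":0},{"fingers":0,"x":0,"y":0,"z":0,"spin":0},{"fingers":0,"x":0,"y":0,"z":0,"spin":0},{"fingers":0,"x":0,"y":0,"z":0,"spin":0},{"fingers":0,"x":0,"y":0,"z":0,"spin":0},{"fingers":0,"x":0,"y":-0.003,"z":0,"spin":0},{"fingers":0,"x":0,"y":-0.012,"z":0,"spin":0},{"fingers":0,"x":0,"y":-0.027,"z":0,"spin":0},{"fingers":0,"x":0,"y":-0.045,"z":0,"spin":0},{"fingers":0,"x":0,"y":-0.06,"z":0,"spin":0}]' 40
python3 g.py .6146 .3167 .145 0.3
```

```text
time_s: 30.75
ee_pos: [0.5745, -0.0153, 0.0643]
eef_rot: [-1.571, 0.0, 1.701]
force: [1.0, -0.2, 0.0]
grip_width: 0.0732
time_s: 31.75
ee_pos: [0.5746, -0.0153, 0.1261]
eef_rot: [-1.572, 0.0, 1.701]
force: [-0.3, -0.8, -2.2]
grip_width: 0.0558
t 31.75 pos [ 0.5746 -0.0153  0.1261] rot [-90.1   0.   97.5] grip 0.0558 F [-0.31 -0.77 -2.24]
-> x 0.3240 y -0.0189 z -0.0828 spin 97.2
```

```bash

python3 -m handwheel '[{"fingers":0,"x":0.005,"y":-0.01,"z":-0.001,"spin":1},{"fingers":0,"x":0.018,"y":-0.02,"z":-0.004,"spin":4},{"fingers":0,"x":0.04,"y":-0.02,"z":-0.01,"spin":10},{"fingers":0,"x":0.068,"y":-0.02,"z":-0.017,"spin":17},{"fingers":0,"x":0.098,"y":-0.02,"z":-0.025,"spin":24},{"fingers":0,"x":0.128,"y":-0.02,"z":-0.033,"spin":31},{"fingers":0,"x":0.158,"y":-0.02,"z":-0.04,"spin":38},{"fingers":0,"x":0.188,"y":-0.02,"z":-0.048,"spin":45},{"fingers":0,"x":0.218,"y":-0.02,"z":-0.056,"spin":52},{"fingers":0,"x":0.245,"y":-0.02,"z":-0.062,"spin":59}]'
python3 g.py .614 .316 .145 0.3
```

```text
time_s: 32.75
ee_pos: [0.6038, 0.2376, 0.1442]
eef_rot: [-1.571, 0.0, 0.666]
force: [-0.0, -0.7, -2.8]
grip_width: 0.0556
t 32.75 pos [0.6038 0.2376 0.1442] rot [-90.    0.   38.2] grip 0.0556 F [-0.05 -0.74 -2.83]
-> x 0.0565 y -0.0008 z 0.0554 spin 37.9
```

```bash

python3 -m handwheel '[{"fingers":0,"x":0.016,"y":0,"z":0.016,"spin":6},{"fingers":0,"x":0.03,"y":0,"z":0.03,"spin":13},{"fingers":0,"x":0.042,"y":0,"z":0.042,"spin":20},{"fingers":0,"x":0.051,"y":0,"z":0.05,"spin":27},{"fingers":0,"x":0.0565,"y":0,"z":0.0555,"spin":33},{"fingers":0,"x":0.0565,"y":0,"z":0.0555,"spin":37},{"fingers":0,"x":0.0565,"y":0.01,"z":0.0555,"spin":37.9},{"fingers":0,"x":0.0565,"y":0.03,"z":0.0555,"spin":37.9},{"fingers":0,"x":0.0565,"y":0.05,"z":0.0555,"spin":37.9},{"fingers":0,"x":0.0565,"y":0.06,"z":0.0555,"spin":37.9}]'
python3 -m handwheel '[{"fingers":0,"x":0,"y":0.005,"z":0,"spin":0},{"fingers":0,"x":0,"y":0.008,"z":0,"spin":0},{"fingers":0,"x":0,"y":0.01,"z":0,"spin":0},{"fingers":0,"x":0,"y":0.01,"z":0,"spin":0},{"fingers":0,"x":0,"y":0.01,"z":0,"spin":0},{"fingers":0,"x":0,"y":0.01,"z":0,"spin":0},{"fingers":0,"x":0,"y":0.01,"z":0,"spin":0},{"fingers":0,"x":0,"y":0.01,"z":0,"spin":0},{"fingers":0,"x":0,"y":0.01,"z":0,"spin":0},{"fingers":0,"x":0,"y":0.01,"z":0,"spin":0}]'
python3 g.py .614 .316 .030 0.3; python3 - <<'E'
from h import *
snap('wrist','w5.png')
E
```

```text
time_s: 33.75
ee_pos: [0.6127, 0.3139, 0.0814]
eef_rot: [-1.572, 0.003, 0.011]
force: [-0.6, -0.5, -2.7]
grip_width: 0.056
time_s: 34.75
ee_pos: [0.6137, 0.3143, 0.074]
eef_rot: [-1.571, 0.0, 0.01]
force: [0.5, 0.1, -2.8]
grip_width: 0.0558
t 34.75 pos [0.6137 0.3143 0.074 ] rot [-90.    0.    0.6] grip 0.0558 F [ 0.51  0.14 -2.79]
-> x 0.0004 y 0.0440 z 0.0017 spin 0.3
```

View pics/w5.png

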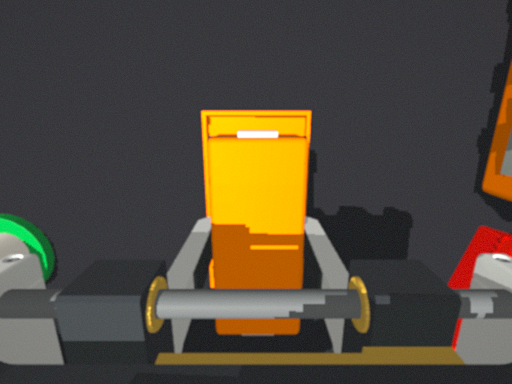

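The case (columns 210–307) lies within the tray's rim (203–310), and aligned with it. I lower to just above the rim for the fingertips.

```bash

python3 -m handwheel '[{"fingers":0,"x":0.0004,"y":0.006,"z":0.0017,"spin":0},{"fingers":0,"x":0.0004,"y":0.016,"z":0.0017,"spin":0},{"fingers":0,"x":0.0004,"y":0.026,"z":0.0017,"spin":0},{"fingers":0,"x":0.0004,"y":0.034,"z":0.0017,"spin":0},{"fingers":0,"x":0.0004,"y":0.039,"z":0.0017,"spin":0},{"fingers":0,"x":0.0004,"y":0.041,"z":0.0017,"spin":0},{"fingers":0,"x":0.0004,"y":0.0425,"z":0.0017,"spin":0},{"fingers":0,"x":0.0004,"y":0.0435,"z":0.0017,"spin":0},{"fingers":0,"x":0.0004,"y":0.044,"z":0.0017,"spin":0},{"fingers":0,"x":0.0004,"y":0.044,"z":0.0017,"spin":0}]'
python3 fz.py; python3 g.py .614 .316 .0295 0.3
```

```text
time_s: 35.8
ee_pos: [0.6141, 0.316, 0.0302]
eef_rot: [-1.571, -0.0, 0.01]
force: [0.1, 0.2, -2.7]
grip_width: 0.0557
mean F [-0.02 -0.02 -3.  ] sd [0.46 0.65 0.39]
t 36.2 pos [0.6141 0.316  0.03  ] rot [-90.   -0.    0.6] grip 0.0554 F [ 0.17 -0.81 -3.57]
-> x -0.0001 y 0.0005 z 0.0000 spin 0.3
```

```bash

python3 -m handwheel '[{"fingers":0,"x":0,"y":0.0005,"z":0,"spin":0},{"fingers":0,"x":0,"y":0.0005,"z":0,"spin":0},{"fingers":0,"x":0,"y":0.0005,"z":0,"spin":0},{"fingers":0.2,"x":0,"y":0.0005,"z":0,"spin":0},{"fingers":0.22,"x":0,"y":0.0005,"z":0,"spin":0},{"fingers":0.3,"x":0,"y":0.0005,"z":0,"spin":0},{"fingers":0.4,"x":0,"y":0.0005,"z":0,"spin":0},{"fingers":0.5,"x":0,"y":0.0005,"z":0,"spin":0},{"fingers":0.5,"x":0,"y":0.0005,"z":0,"spin":0},{"fingers":0.5,"x":0,"y":0.0005,"z":0,"spin":0}]' 3
python3 g.py .614 .316 .0295 0.3
python3 -m handwheel '[{"fingers":0.5,"x":0,"y":0,"z":0,"spin":0},{"fingers":0.5,"x":0,"y":-0.01,"z":0,"spin":0},{"fingers":0.5,"x":0,"y":-0.03,"z":0,"spin":0},{"fingers":1,"x":0,"y":-0.06,"z":0,"spin":0},{"fingers":1,"x":0,"y":-0.09,"z":0,"spin":0},{"fingers":1,"x":0,"y":-0.11,"z":0,"spin":0},{"fingers":1,"x":0,"y":-0.12,"z":0,"spin":0},{"fingers":1,"x":0,"y":-0.12,"z":0,"spin":0},{"fingers":1,"x":0,"y":-0.12,"z":0,"spin":0},{"fingers":1,"x":0,"y":-0.12,"z":0,"spin":0}]'
python3 - <<'E'
from h import *
snap('wrist','w6.png')
p,W=cloud('wrist');Z=np.nan_to_num(W[...,2],nan=-1)
hsv=cv2.cvtColor(p,cv2.COLOR_RGB2HSV)
m=(hsv[...,0]<25)&(hsv[...,1]>100)&(Z>.028)&(Z<.05)&(abs(W[...,0]-.614)<.06);q=W[m]
print(np.percentile(q[:,2],[5,50,95]),cv2.minAreaRect(q[:,:2].astype(np.float32)))
snap('top','t6.png')
p,W=cloud('top');Z=np.nan_to_num(W[...,2],nan=-1)
hsv=cv2.cvtColor(p,cv2.COLOR_RGB2HSV);H,S=hsv[...,0],hsv[...,1]
m=np.zeros(Z.shape,bool);m[146:230,266:317]=1;m&=(Z>.03)&(Z<.06)&(H>95)&(H<125)&(S>100);q=W[m]
print('blue',len(q),cv2.minAreaRect(q[:,:2].astype(np.float32)))
E
python3 g.py .5744 -.0147 .15 97.5
```

```text
time_s: 37.2
ee_pos: [0.614, 0.316, 0.0295]
eef_rot: [-1.571, 0.0, 0.01]
force: [-0.2, 0.2, 0.7]
grip_width: 0.0709
t 37.2 pos [0.614  0.316  0.0295] rot [-90.    0.    0.6] grip 0.0709 F [-0.17  0.18  0.7 ]
-> x -0.0000 y 0.0000 z -0.0000 spin 0.3
time_s: 38.2
ee_pos: [0.6136, 0.3158, 0.148]
eef_rot: [-1.572, 0.002, 0.01]
force: [-0.0, -0.8, 0.2]
grip_width: 0.0939
[0.03630543 0.03787358 0.03895895] ((0.6143777370452881, 0.3160019814968109), (0.05604192614555359, 0.1295810341835022), 0.5156498551368713)
blue 1500 ((0.5754315853118896, -0.014689717441797256), (0.17277637124061584, 0.06820250302553177), 7.106201648712158)
t 38.3 pos [0.6137 0.3159 0.1483] rot [-90.    0.1   0.6] grip 0.094 F [ 0.49 -0.05 -0.21]
-> x -0.0426 y -0.0014 z -0.3301 spin -96.9
```

View pics/w6.png

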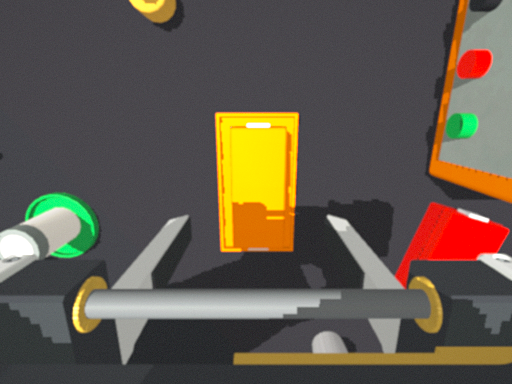

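The orange case is flat in its tray (top at 38 mm, centred within 1 mm). Now the blue case, with the jaws turned the shorter way to yaw -82.5°.

```bash

python3 -m handwheel '[{"fingers":1,"x":-0.003,"y":0,"z":-0.02,"spin":5},{"fingers":1,"x":-0.007,"y":0,"z":-0.05,"spin":13},{"fingers":1,"x":-0.011,"y":0,"z":-0.085,"spin":21},{"fingers":1,"x":-0.015,"y":0,"z":-0.12,"spin":29},{"fingers":1,"x":-0.02,"y":0,"z":-0.155,"spin":37},{"fingers":1,"x":-0.025,"y":0,"z":-0.19,"spin":45},{"fingers":1,"x":-0.029,"y":0,"z":-0.225,"spin":53},{"fingers":1,"x":-0.034,"y":0,"z":-0.26,"spin":61},{"fingers":1,"x":-0.038,"y":0,"z":-0.295,"spin":69},{"fingers":1,"x":-0.042,"y":0,"z":-0.32,"spin":77}]'
python3 -m handwheel '[{"fingers":1,"x":0.01,"y":0,"z":0,"spin":6},{"fingers":1,"x":0.01,"y":0,"z":0,"spin":6},{"fingers":1,"x":0.01,"y":0,"z":0,"spin":6},{"fingers":1,"x":0.01,"y":0,"z":0,"spin":6},{"fingers":1,"x":0.01,"y":0.01,"z":0,"spin":6},{"fingers":1,"x":0.01,"y":0.03,"z":0,"spin":6},{"fingers":1,"x":0.01,"y":0.05,"z":0,"spin":6},{"fingers":1,"x":0.01,"y":0.06,"z":0,"spin":6},{"fingers":1,"x":0.01,"y":0.06,"z":0,"spin":6},{"fingers":1,"x":0.01,"y":0.06,"z":0,"spin":6}]'
python3 g.py .5747 -.0147 .034 -82.6
```

```text
time_s: 39.3
ee_pos: [0.5748, -0.0064, 0.1491]
eef_rot: [-1.571, 0.0, -1.341]
force: [0.4, -0.2, -0.4]
grip_width: 0.094
time_s: 40.3
ee_pos: [0.5779, -0.014, 0.0899]
eef_rot: [-1.57, -0.0, -1.438]
force: [0.6, -0.0, -0.1]
grip_width: 0.094
t 40.3 pos [ 0.5779 -0.014   0.0899] rot [-90.   -0.  -82.4] grip 0.094 F [ 0.64 -0.03 -0.06]
-> x 0.0003 y 0.0559 z -0.0033 spin 0.2
```

```bash

python3 -m handwheel '[{"fingers":1,"x":0,"y":0.008,"z":-0.0033,"spin":0},{"fingers":1,"x":0,"y":0.022,"z":-0.0033,"spin":0},{"fingers":1,"x":0,"y":0.038,"z":-0.0033,"spin":0},{"fingers":1,"x":0,"y":0.05,"z":-0.0033,"spin":0},{"fingers":1,"x":0,"y":0.0555,"z":-0.0033,"spin":0},{"fingers":1,"x":0,"y":0.0555,"z":-0.0033,"spin":0},{"fingers":1,"x":0,"y":0.0555,"z":-0.0033,"spin":0},{"fingers":0.7,"x":0,"y":0.0555,"z":-0.0033,"spin":0},{"fingers":0.5,"x":0,"y":0.0555,"z":-0.0033,"spin":0},{"fingers":0.4,"x":0,"y":0.0555,"z":-0.0033,"spin":0}]' 45
python3 -m handwheel '[{"fingers":0.2,"x":0,"y":0,"z":0,"spin":0},{"fingers":0.2,"x":0,"y":0,"z":0,"spin":0},{"fingers":0.2,"x":0,"y":0,"z":0,"spin":0},{"fingers":0.2,"x":0,"y":0,"z":0,"spin":0},{"fingers":0.2,"x":0,"y":0,"z":0,"spin":0},{"fingers":0.2,"x":0,"y":-0.003,"z":0,"spin":0},{"fingers":0.2,"x":0,"y":-0.012,"z":0,"spin":0},{"fingers":0.2,"x":0,"y":-0.027,"z":0,"spin":0},{"fingers":0.2,"x":0,"y":-0.045,"z":0,"spin":0},{"fingers":0.2,"x":0,"y":-0.065,"z":0,"spin":0}]' 45
python3 g.py .4193 -.269 .155 0.4
```

```text
time_s: 41.3
ee_pos: [0.5745, -0.0146, 0.0343]
eef_rot: [-1.57, -0.0, -1.439]
force: [-0.3, -0.3, -0.8]
grip_width: 0.0735
time_s: 42.3
ee_pos: [0.5741, -0.0144, 0.1003]
eef_rot: [-1.571, 0.0, -1.439]
force: [1.1, 0.5, -4.2]
grip_width: 0.0678
t 42.3 pos [ 0.5741 -0.0144  0.1003] rot [-90.    0.  -82.4] grip 0.0678 F [ 1.13  0.46 -4.18]
-> x 0.2319 y -0.0547 z -0.1871 spin -82.8
```

```bash

python3 -m handwheel '[{"fingers":0.2,"x":0.004,"y":-0.015,"z":-0.003,"spin":-1},{"fingers":0.2,"x":0.014,"y":-0.035,"z":-0.012,"spin":-5},{"fingers":0.2,"x":0.032,"y":-0.05,"z":-0.026,"spin":-11},{"fingers":0.2,"x":0.055,"y":-0.055,"z":-0.045,"spin":-18},{"fingers":0.2,"x":0.08,"y":-0.055,"z":-0.065,"spin":-26},{"fingers":0.2,"x":0.105,"y":-0.055,"z":-0.085,"spin":-34},{"fingers":0.2,"x":0.13,"y":-0.055,"z":-0.105,"spin":-42},{"fingers":0.2,"x":0.155,"y":-0.055,"z":-0.125,"spin":-50},{"fingers":0.2,"x":0.178,"y":-0.055,"z":-0.144,"spin":-58},{"fingers":0.2,"x":0.2,"y":-0.055,"z":-0.162,"spin":-66}]'
python3 g.py .4193 -.269 .155 0.4
```

```text
time_s: 43.3
ee_pos: [0.439, -0.2353, 0.1547]
eef_rot: [-1.571, -0.0, -0.28]
force: [0.2, -0.5, -5.6]
grip_width: 0.0678
t 43.3 pos [ 0.439  -0.2353  0.1547] rot [-90.   -0.  -16.1] grip 0.0678 F [ 0.2  -0.48 -5.61]
-> x -0.0096 y -0.0003 z -0.0379 spin -16.5
```

```bash

python3 -m handwheel '[{"fingers":0.2,"x":-0.004,"y":0,"z":-0.015,"spin":-6},{"fingers":0.2,"x":-0.007,"y":0,"z":-0.027,"spin":-11},{"fingers":0.2,"x":-0.009,"y":0,"z":-0.035,"spin":-15},{"fingers":0.2,"x":-0.0096,"y":0,"z":-0.038,"spin":-16.5},{"fingers":0.2,"x":-0.0096,"y":0.01,"z":-0.038,"spin":-16.5},{"fingers":0.2,"x":-0.0096,"y":0.03,"z":-0.038,"spin":-16.5},{"fingers":0.2,"x":-0.0096,"y":0.05,"z":-0.038,"spin":-16.5},{"fingers":0.2,"x":-0.0096,"y":0.065,"z":-0.038,"spin":-16.5},{"fingers":0.2,"x":-0.0096,"y":0.072,"z":-0.038,"spin":-16.5},{"fingers":0.2,"x":-0.0096,"y":0.075,"z":-0.038,"spin":-16.5}]'
python3 - <<'E'
from h import *
snap('wrist','w7.png')
E
python3 g.py .4193 -.269 .0385 0.4
```

```text
time_s: 44.3
ee_pos: [0.4199, -0.2676, 0.0784]
eef_rot: [-1.57, 0.001, 0.001]
force: [0.1, -0.8, -4.2]
grip_width: 0.0677
t 44.35 pos [ 0.42   -0.2677  0.0785] rot [-90.    0.    0.1] grip 0.0678 F [-0.44  1.13 -5.1 ]
-> x -0.0007 y 0.0400 z -0.0013 spin -0.3
```

View pics/w7.png

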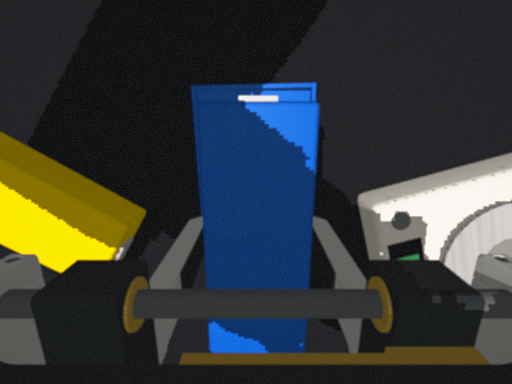

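The blue case lines up over the tray (case columns 197–318, tray 192–317). I lower it.

```bash

python3 -m handwheel '[{"fingers":0.2,"x":-0.0007,"y":0.006,"z":-0.0013,"spin":0},{"fingers":0.2,"x":-0.0007,"y":0.016,"z":-0.0013,"spin":0},{"fingers":0.2,"x":-0.0007,"y":0.026,"z":-0.0013,"spin":0},{"fingers":0.2,"x":-0.0007,"y":0.033,"z":-0.0013,"spin":0},{"fingers":0.2,"x":-0.0007,"y":0.037,"z":-0.0013,"spin":0},{"fingers":0.2,"x":-0.0007,"y":0.0385,"z":-0.0013,"spin":0},{"fingers":0.2,"x":-0.0007,"y":0.0395,"z":-0.0013,"spin":0},{"fingers":0.2,"x":-0.0007,"y":0.04,"z":-0.0013,"spin":0},{"fingers":0.2,"x":-0.0007,"y":0.04,"z":-0.0013,"spin":0},{"fingers":0.2,"x":-0.0007,"y":0.04,"z":-0.0013,"spin":0}]'
python3 fz.py; python3 g.py .4193 -.269 .0372 0.4
```

```text
time_s: 45.35
ee_pos: [0.4196, -0.2693, 0.0392]
eef_rot: [-1.571, -0.0, 0.001]
force: [0.9, 0.6, -5.8]
grip_width: 0.0682
mean F [ 0.15  0.07 -4.77] sd [0.33 0.34 0.4 ]
t 45.75 pos [ 0.4195 -0.2692  0.039 ] rot [-90.   -0.    0.1] grip 0.068 F [-0.24 -0.26 -5.11]
-> x -0.0002 y 0.0018 z 0.0002 spin -0.3
```

```bash

python3 -m handwheel '[{"fingers":0.2,"x":0,"y":0.0005,"z":0,"spin":0},{"fingers":0.2,"x":0,"y":0.001,"z":0,"spin":0},{"fingers":0.2,"x":0,"y":0.0014,"z":0,"spin":0},{"fingers":0.2,"x":0,"y":0.0016,"z":0,"spin":0},{"fingers":0.2,"x":0,"y":0.0016,"z":0,"spin":0},{"fingers":0.46,"x":0,"y":0.0016,"z":0,"spin":0},{"fingers":0.55,"x":0,"y":0.0016,"z":0,"spin":0},{"fingers":0.7,"x":0,"y":0.0016,"z":0,"spin":0},{"fingers":0.8,"x":0,"y":0.0016,"z":0,"spin":0},{"fingers":0.8,"x":0,"y":0.0016,"z":0,"spin":0}]' 10
python3 g.py .4193 -.269 .0372 0.4
python3 -m handwheel '[{"fingers":0.8,"x":0,"y":0,"z":0,"spin":0},{"fingers":0.8,"x":0,"y":-0.01,"z":0,"spin":0},{"fingers":0.8,"x":0,"y":-0.03,"z":0,"spin":0},{"fingers":1,"x":0,"y":-0.06,"z":0,"spin":0},{"fingers":1,"x":0,"y":-0.1,"z":0,"spin":0},{"fingers":1,"x":0,"y":-0.14,"z":0,"spin":0},{"fingers":1,"x":0,"y":-0.17,"z":0,"spin":0},{"fingers":1,"x":0,"y":-0.18,"z":0,"spin":0},{"fingers":1,"x":0,"y":-0.18,"z":0,"spin":0},{"fingers":1,"x":0,"y":-0.18,"z":0,"spin":0}]'
python3 - <<'E'
from h import *
snap('wrist','w8.png');snap('scene','s8.png',s=1.5);snap('top','t8.png')
for n in('wrist','top'):
    p,W=cloud(n);Z=np.nan_to_num(W[...,2],nan=-1)
    hsv=cv2.cvtColor(p,cv2.COLOR_RGB2HSV);H,S=hsv[...,0],hsv[...,1]
    m=(H>95)&(H<130)&(S>80)&(Z>.03)&(Z<.06)&(abs(W[...,0]-.42)<.08)&(abs(W[...,1]+.27)<.13);q=W[m]
    if len(q)>50: print(n,'blue',np.percentile(q[:,2],[5,50,95]),cv2.minAreaRect(q[:,:2].astype(np.float32)))
    for nm,c,lo,hi in(('panjar',(.612,-.298),.11,.13),('dishjar',(.3818,.2646),.062,.08),('cup',(.711,.09),.045,.07),('bottle',(.746,-.102),.03,.09)):
        m=(Z>lo)&(Z<hi)&(np.hypot(W[...,0]-c[0],W[...,1]-c[1])<.05);q=W[m]
        if len(q)>30: print(n,nm,len(q),np.median(q,0),cv2.minEnclosingCircle(q[:,:2].astype(np.float32)))
E
```

```text
time_s: 46.75
ee_pos: [0.4195, -0.2692, 0.0375]
eef_rot: [-1.571, -0.0, 0.001]
force: [-0.2, -0.2, 0.6]
grip_width: 0.0845
t 46.75 pos [ 0.4195 -0.2692  0.0375] rot [-90.   -0.    0.1] grip 0.0845 F [-0.22 -0.22  0.62]
-> x -0.0002 y 0.0003 z 0.0002 spin -0.3
time_s: 47.75
ee_pos: [0.4191, -0.2689, 0.2161]
eef_rot: [-1.57, 0.001, 0.001]
force: [0.4, 0.2, -0.7]
grip_width: 0.0939
wrist blue [0.04117238 0.0425059  0.04370881] ((0.4197467267513275, -0.26833292841911316), (0.17212094366550446, 0.06804022192955017), 89.89859771728516)
wrist panjar 1427 [ 0.61018067 -0.29708575  0.11710735] ((0.61229008436203, -0.29812347888946533), 0.02183612436056137)
top blue [0.03829319 0.04174117 0.0447871 ] ((0.4203776717185974, -0.2680986523628235), (0.0674080103635788, 0.17711389064788818), 0.6894731521606445)
top panjar 224 [ 0.61169138 -0.2960323   0.11676846] ((0.6128883361816406, -0.2966526746749878), 0.02177262119948864)
top dishjar 206 [0.38153826 0.26536277 0.06811023] ((0.3818698525428772, 0.26562681794166565), 0.02151762880384922)
top cup 103 [0.71758441 0.08980444 0.0569976 ] ((0.7109998464584351, 0.08989191055297852), 0.025678979232907295)
top bottle 163 [ 0.7425312  -0.10025272  0.0501617 ] ((0.7480546832084656, -0.10302289575338364), 0.01941530779004097)
```

View pics/s8.png

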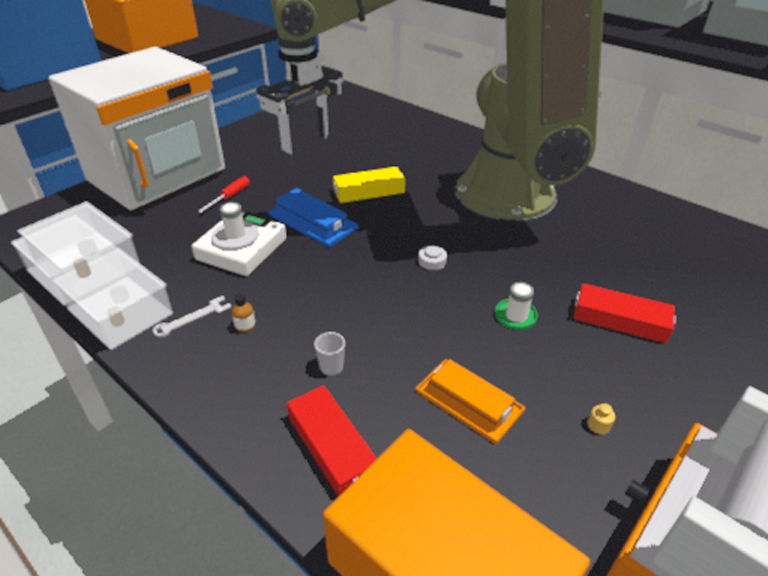

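The scene view shows everything in place: full jar on the pan (232,220), empty jar in the dish (520,302), both cases in their trays, bottle and cup where they were. The gripper is clear, so I hand in.

```bash
python3 -c "
from h import *
print(workorder.hand_in())"
```

```text
the job is handed in; nothing more can be done
None
```

The stack is apart and everything is where it was asked to go. I handed the job in at about 48 s, with the gripper clear of everything.

- **Jars:** The near jar read about 1.2 N when lifted and the far one about 3.6 N. I put the near one back first so that the full jar could go on the balance before the empty one went in the dish. The full jar stands upright within about 2 mm of the pan's centre, and the empty one upright within about 1 mm of the dish's centre.
- **Cases:** Both lie flat in their trays, centred within about 1 mm. The orange case was released about 2 mm above its tray floor, because gripped any lower the fingertips would have met the rim.
- **Bystanders:** The cup and the amber bottle measured within 2 mm of where they were at the start, which is as close as the cameras can tell.

No final check failed. One thing came up on the way: the empty jar was briefly pressed into its dish with about 7 N while I lowered it. I backed off about 0.6 mm before letting go.

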